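Find and flag the loose clamp nut on the printing board

TASK

One of the three crank nuts that clamp the rail on the printing board has worked loose: find it by pushing the hand grips sideways with closed fingers in the tightening direction (clockwise seen from above), gently, easing off at about 8 N and never over 20 N (so push, do not grip them); a sound nut holds against that and must stay as it is set, the loose one gives way. Turn the loose one on until it comes up snug and leave it there, then flag it for replacing: stand the wooden marker peg upright in the small cup behind that nut and let go. Leave the other things on the table alone.

Things in the scene. Friction and masses are not known exactly. Their poses are not given: they have to be found in the camera images.
- board: Plywood board, 220 (its x) x 360 (its y) x 18 mm, fixed to the table; an aluminium rail 50 mm wide runs along its y through the middle, its top 36 mm above the table, and holds a thin wooden printing block. Origin: centre of the underside; z up. The three crank nuts stand on the rail in a row, 110 mm apart along the board's y, the middle one at the board's centre.
- nut_a: Crank nut a with all it carries: fixed washer and stud, the turning crank with its grip, and the cup. Origin: on the nut's axis, on the rail's top, 36 mm above the table. Its x points from the nut to its cup, its -x about to where the grip stands at the start; z up. Does not turn with the crank.
- crank_a (a joint): Angle of the crank, rad: 0 with the grip straight opposite the cup, grows clockwise seen from above (tightening; drives the grip to the board's +y); starts between 0 and 0.15. Place in the row varies. Sound: stands still until its grip is pushed with 26 N or more. Loose: yields at about 3 N, turns on 20 to 29 degrees, then is snug: a firm stop. All look alike: 28 mm hub, top 64 mm above the table.
- grip_a (a point): Point on the axis of crank a's black upright hand grip, 80 mm above the table. Grip: round, 16 mm across, from 56 to 100 mm above the table, 65 mm from the nut's axis on a flat steel arm (14 mm wide, 47 to 57 mm above the table). At the start it lies on the robot's side of the nut (board's -x, -0.3 to +0.15 rad about z). x axis: from grip to nut axis.
- cup_a (a point): Centre of the inner floor of the small grey cup that belongs to nut a: on the far side of the nut from its grip, 65 mm from the nut's axis, on the nut's own +x. Inside 34 mm across, 10 mm deep; wall 4 mm, floor 22 mm above the table. Fixed. z up.
- nut_b: Crank nut b with all it carries: fixed washer and stud, the turning crank with its grip, and the cup. Origin: on the nut's axis, on the rail's top, 36 mm above the table. Its x points from the nut to its cup, its -x about to where the grip stands at the start; z up. Does not turn with the crank.
- crank_b (a joint): Angle of the crank, rad: 0 with the grip straight opposite the cup, grows clockwise seen from above (tightening; drives the grip to the board's +y); starts between 0 and 0.15. Place in the row varies. Sound: stands still until its grip is pushed with 26 N or more. Loose: yields at about 3 N, turns on 20 to 29 degrees, then is snug: a firm stop. All look alike: 28 mm hub, top 64 mm above the table.
- grip_b (a point): Point on the axis of crank b's black upright hand grip, 80 mm above the table. Grip: round, 16 mm across, from 56 to 100 mm above the table, 65 mm from the nut's axis on a flat steel arm (14 mm wide, 47 to 57 mm above the table). At the start it lies on the robot's side of the nut (board's -x, -0.3 to +0.15 rad about z). x axis: from grip to nut axis.
- cup_b (a point): Centre of the inner floor of the small grey cup that belongs to nut b: on the far side of the nut from its grip, 65 mm from the nut's axis, on the nut's own +x. Inside 34 mm across, 10 mm deep; wall 4 mm, floor 22 mm above the table. Fixed. z up.
- nut_c: Crank nut c with all it carries: fixed washer and stud, the turning crank with its grip, and the cup. Origin: on the nut's axis, on the rail's top, 36 mm above the table. Its x points from the nut to its cup, its -x about to where the grip stands at the start; z up. Does not turn with the crank.
- crank_c (a joint): Angle of the crank, rad: 0 with the grip straight opposite the cup, grows clockwise seen from above (tightening; drives the grip to the board's +y); starts between 0 and 0.15. Place in the row varies. Sound: stands still until its grip is pushed with 26 N or more. Loose: yields at about 3 N, turns on 20 to 29 degrees, then is snug: a firm stop. All look alike: 28 mm hub, top 64 mm above the table.
- grip_c (a point): Point on the axis of crank c's black upright hand grip, 80 mm above the table. Grip: round, 16 mm across, from 56 to 100 mm above the table, 65 mm from the nut's axis on a flat steel arm (14 mm wide, 47 to 57 mm above the table). At the start it lies on the robot's side of the nut (board's -x, -0.3 to +0.15 rad about z). x axis: from grip to nut axis.
- cup_c (a point): Centre of the inner floor of the small grey cup that belongs to nut c: on the far side of the nut from its grip, 65 mm from the nut's axis, on the nut's own +x. Inside 34 mm across, 10 mm deep; wall 4 mm, floor 22 mm above the table. Fixed. z up.
- marker: Turned wooden marker peg, 64 mm tall, 40 g, standing upright on the table beside the board: foot 26 mm across and 10 mm high, then from 16 mm up a round stem 18 mm across. Origin: centre of its underside; z along the stem.
- book: Closed paperback lying flat, 136 x 196 x 24 mm. Origin under its centre. Leave alone.
- bottle: Dark steel drinking bottle, 68 mm across, 200 mm tall, standing. Origin under its centre. Leave alone.
- tape: Roll of paper tape lying flat, 100 mm across, 25 mm high. Origin under its centre. Leave alone.
- jar: Glass jar with brushes, 72 mm across, 90 mm high (brushes to 195 mm). Origin under its centre. Leave alone.

How it is judged:
By the outcome, as a careful person would: the job done as asked, in the order asked, and still so for the second after the job is handed in, with the robot touching nothing.
It also fails if it takes over 64 s, if anything falls off the work surface, if the arm or the gripper's body presses on something with over 40 N, if the wrist force passes 120 N, or if a joint passes its speed limit or range.

ROBOT

A 6-joint arm with a two-finger parallel gripper is mounted at the origin on the work surface. World frame = base frame: x ahead of the robot, y to its left, z up, the work surface at z = 0. Lengths are in m, angles in rad, forces in N, time in s.
With the tool pointing down it reaches from about 0.35 to 0.925 m from the base axis. Payload 6.4 kg.
Tool frame: the origin (TCP) lies on the mounting face of the last link; the fingertips stand 199 mm ahead of it and the grasp point (between the pads) lies 180 mm ahead of it; z points along the fingers, y is the direction in which the jaws open and shut (so a half turn about z gives the same grasp; the last joint's range is limited). The gripper opens to 94 mm and grips with 3 to 60 N. Pads are 16 mm wide; open, the fingers measure 119 mm over their backs; the gripper's body (75 mm by 177 mm) begins 78 mm behind the grasp point.
Start: joints at [1.065, 0.245, 1.558, -0, 1.339, -0.174], TCP at [0.212, 0.615, 0.405] pointing down, gripper open.
Joint ranges: [-3.13, 3.13], [-1.02, 2.26], [0.13, 2.54], [-0.95, 4.09], [0.21, 2.88], [-2.74, 2.74]. Speed limits (rad/s): [2.57, 2.57, 3.14, 3.14, 3.14, 3.14].

INTERFACE

Orientations are given as a rotation vector (axis times angle).
In Python, from cell import monitor, viewer, ctrl gives the robot as it stands. The module is installed in compiled form; this text tells all that it offers.
- The arm moves only by the tool play_rows, never from a script. Its argument "plan" is a list of rows, each a list of 7 numbers: the shift along the tool's x, y, z in m, then the turn, a rotation vector about the tool's x, y, z in rad, then the gripper's target within -1 to 1 (fully open at 1, half-way at 0, shut at -1). A call has 1 to 20 rows; each row shifts and turns the commanded pose from where the row before left it, along the tool's axes as they then stand; what a row does not reach is not made up. A row lasts 1/8 s, in which the tool goes at most 62.5 mm and 10.7 degrees, less where a joint would pass 70% of its speed; a pose out of reach is approached as far as the arm can. A call with a gripper value outside its range is refused whole. The fingers move at their own pace and stop on an object; "force" is the grip in N (left out, the last holds). Time passes only in rows, so rows that do not move let the fingers close. It gives the time, the measured TCP pose, the force and the opening at its end, in the units of the state.
- monitor.sense(): the state, without advancing time (a new reading comes with each control period).
- viewer.read_camera(name): name is "scene" or "top" or "wrist"; returns (picture, depth): 384x512x3 uint8, red, green, blue; 384x512 float32, m along the optical axis (not along the pixel's ray), 0 where there is no reading.
- viewer.camera_info(name): a dict with "fx", "fy", "cx", "cy" (pixels), "position" and "rotation" of the camera in the world; the wrist camera has in their place "mount" (4x4, takes a point from camera to tool coordinates, whose origin is the TCP and whose axes are the flange's). Camera axes: x right, y up, looking along -z (the intrinsics and any distortion apply to the point x, -y, -z); pixel columns grow to the right and rows downward; lengths in m; the calibration is good to about 2 mm. A picture is of the moment at which its call begins: read the wrist's pose just before it. camera_info takes no time and is no camera call.
- ctrl.sign_off(): hands the job in, once; it reports no verdict.
The state is a dict: "time": time; "joints": joint angles; "qvel": joint speeds; "joint_efforts": joint torques, N m; "tool_pos": TCP position; "ee_rot": TCP orientation; "wrist_force": force on the tool from outside, world axes, zero at the start; "torque": the same for the moment, N m; "opening": finger opening in m.
Only numpy, scipy, OpenCV 4.12 (cv2) and the standard library are available. Lean on these libraries where they do the work, as an engineer would, in place of code of your own. Each camera call takes 0.05 s, during which the arm holds its last target.

## Working session

There is one attempt and no reset: what is moved stays moved. The work goes in short steps, Python scripts to look and compute and a tool call to move; the robot and the scene stay as the last step left them, time stands still between calls to the robot, and variables do not carry over. Pictures are saved under pics/ and viewed, and the job is handed in when it is done.

Besides the shell and the picture viewer there is one more tool, called in YAML: its name, and indented under it one key for each argument. play_rows: Moves the arm, as the interface text tells. Its arguments: {"type":"object","properties":{"plan":{"type":"array"},"force":{"type":"number"}},"required":["plan"]}

```bash
mkdir -p pics; cat > h.py <<'E'
import numpy as np,cv2
from cell import monitor,viewer,ctrl
from scipy.spatial.transform import Rotation as R
np.set_printoptions(precision=4,suppress=True)
E
python3 - <<'E'
from h import *
s=monitor.sense()
for k,v in s.items(): print(k,np.array(v))
for n in ("scene","top","wrist"):
    i=viewer.camera_info(n); print(n,{k:(np.array(v).tolist() if not np.isscalar(v) else v) for k,v in i.items()})
    s=monitor.sense()
    p,d=viewer.read_camera(n); cv2.imwrite(f"pics/{n}0.png",p[...,::-1]); np.savez(f"{n}0.npz",p=p,d=d,pos=s["tool_pos"],rot=s["ee_rot"])
E
```

```text
time 0.0
joints [ 1.0649  0.2458  1.559   0.      1.3387 -0.1741]
qvel [-0.     -0.0003 -0.0007  0.0006  0.0006 -0.0018]
joint_efforts [  0.0001 -41.5842 -31.46     0.0684   0.0333  -0.0002]
tool_pos [0.2116 0.6144 0.4036]
ee_rot [-0.5187 -3.0978  0.0027]
wrist_force [-0.4455 -0.5733  0.2801]
torque [-0.0077  0.0424  0.0107]
opening 0.0940993594250546
scene {'fx': 423.0324542303065, 'fy': 423.0324542303065, 'cx': 260.7234975909042, 'cy': 194.21418923583244, 'position': [1.5581064878991284, 0.12348102130851488, 0.7030993213622043], 'rotation': [0.7439425726778242, 0.8650262726977389, 1.6038699950278552]}
top {'fx': 400.9246556789696, 'fy': 400.9246556789696, 'cx': 253.03732295492415, 'cy': 195.30959323140078, 'position': [0.5124206911052679, -0.04950728141164033, 1.4155485475086076], 'rotation': [0.036883736725504025, -0.026478001589653504, -1.56478069718938]}
wrist {'fx': 278.9389715423746, 'fy': 278.9389715423746, 'cx': 255.55700448412233, 'cy': 191.07961394719658, 'mount': [[0.0009331782224119978, 0.9572612253046704, 0.2892232281588114, 0.08435839771173276], [0.9999994754693017, -0.0007711900455091008, -0.0006740378574204581, -0.00037595049337879605], [-0.00042218423080990725, 0.28922370544979953, -0.957261442849528, 0.020681610490403513], [0.0, 0.0, 0.0, 1.0]]}
```

View pics/scene0.png

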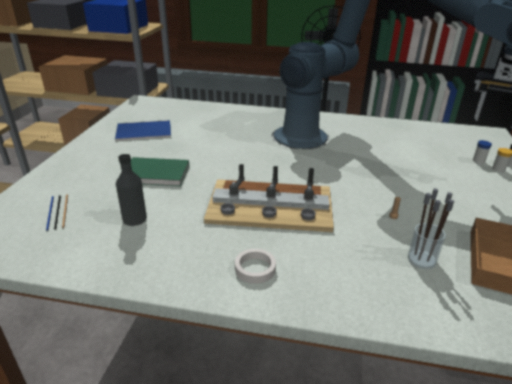

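View pics/top0.png

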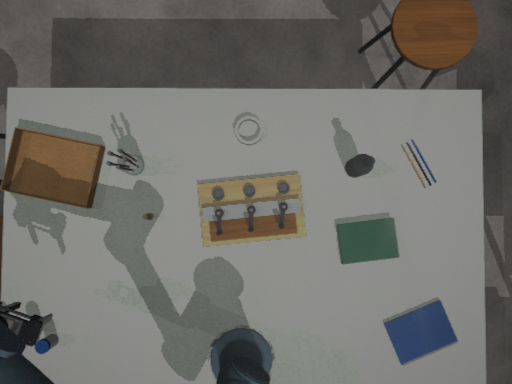

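View pics/wrist0.png

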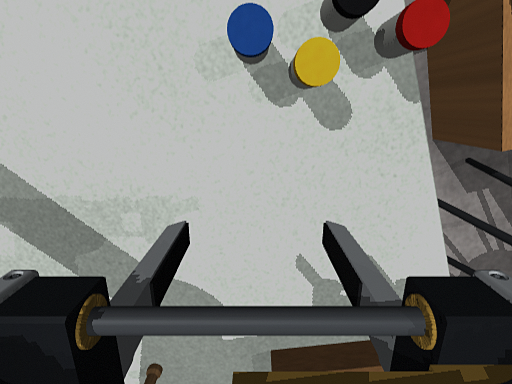

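The top view has the board around (250,210) with the cups at about row 190 and the grips at row 225. The marker is at (149,216), the tape at (248,128) and the bottle at (360,165). Next I'll turn these pixels into rays and zoom in.

```bash
cat >> h.py <<'E'
def campose(n,pos=None,rot=None):
    i=viewer.camera_info(n)
    if n=="wrist":
        T=np.eye(4);T[:3,:3]=R.from_rotvec(rot).as_matrix();T[:3,3]=pos
        M=T@np.array(i["mount"]);return i,M[:3,:3],M[:3,3]
    r=np.array(i["rotation"])
    return i,(R.from_rotvec(r).as_matrix() if r.size==3 else r),np.array(i["position"])
def ray(cam,u,v):
    i,Rm,p=cam; d=Rm@np.array([(u-i["cx"])/i["fx"],-(v-i["cy"])/i["fy"],-1.]); return p,d
def onplane(cam,u,v,z):
    p,d=ray(cam,u,v); return p+d*(z-p[2])/d[2]
def proj(cam,X):
    i,Rm,p=cam; c=Rm.T@(np.array(X)-p); return np.array([i["cx"]-i["fx"]*c[0]/c[2], i["cy"]+i["fy"]*c[1]/c[2]])
def pt(cam,u,v,d):
    p,r=ray(cam,u,v); return p+r*d
def tri(rays):
    A=np.zeros((3,3));b=np.zeros(3)
    for p,d in rays:
        d=d/np.linalg.norm(d);P=np.eye(3)-np.outer(d,d);A+=P;b+=P@p
    x=np.linalg.solve(A,b)
    return x,[np.linalg.norm((np.eye(3)-np.outer(d,d)/(d@d))@(x-p)) for p,d in rays]
E
python3 - <<'E'
from h import *
t=np.load("top0.npz");c=campose("top")
for nm,u,v,z in [("marker",149,216,.064),("cup l",218,193,.032),("cup m",249,190,.032),("cup r",283,187,.032),("grip l",218,232,.1),("grip r",282,225,.1),("tape",248,128,.025),("bottle",360,165,.1),("bTL",197,181,.018),("bTR",300,173,.018),("bBL",203,246,.018),("bBR",306,240,.018)]:
    print(nm,onplane(c,u,v,z),"depth:",pt(c,u,v,t["d"][v,u]))
cv2.imwrite("pics/topz.png",cv2.resize(t["p"][160:260,130:320][...,::-1],None,fx=4,fy=4,interpolation=cv2.INTER_CUBIC))
s=np.load("scene0.npz");cv2.imwrite("pics/scenez.png",cv2.resize(s["p"][155:240,195:410][...,::-1],None,fx=3.7,fy=3.7,interpolation=cv2.INTER_CUBIC))
E
```

```text
marker [0.4952 0.3101 0.064 ] depth: [0.4949 0.3159 0.0421]
cup l [0.5756 0.081  0.032 ] depth: [0.5758 0.0815 0.0266]
cup m [ 0.5866 -0.0261  0.032 ] depth: [ 0.5874 -0.0258  0.0158]
cup r [ 0.5976 -0.1435  0.032 ] depth: [ 0.5983 -0.1443  0.0205]
grip l [0.4447 0.0734 0.1   ] depth: [0.4446 0.0734 0.0992]
grip r [ 0.4688 -0.136   0.1   ] depth: [ 0.4688 -0.1361  0.0986]
tape [ 0.8039 -0.0211  0.025 ] depth: [ 0.809  -0.0206  0.0009]
bottle [ 0.6673 -0.3918  0.1   ] depth: [ 0.6617 -0.3795  0.1472]
bTL [0.6178 0.1562 0.018 ] depth: [ 0.6193  0.1591 -0.0015]
bTR [ 0.6478 -0.2037  0.018 ] depth: [ 0.6491 -0.2052  0.0043]
bBL [0.3916 0.1327 0.018 ] depth: [0.3902 0.1349 0.0013]
bBR [ 0.4147 -0.2248  0.018 ] depth: [ 0.4131 -0.2277 -0.0051]
```

View pics/topz.png

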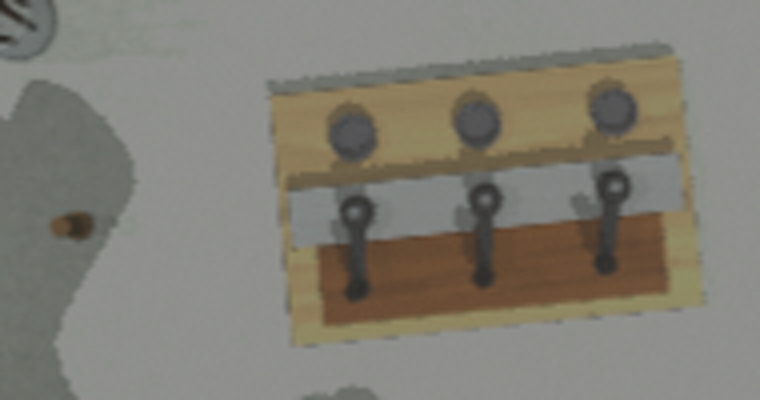

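View pics/scenez.png

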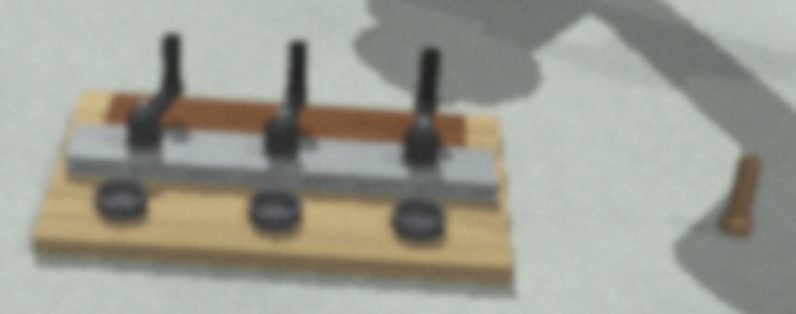

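The enlarged top view shows three cranks with the cups behind them, and the board turned about 4.7°. The scene view shows the marker standing upright to the left of the board. I'll move the wrist camera over the board and marker.

play_rows:
  plan:
    - [-0.043, -0.0305, -0.004, 0, 0, 0, -1]
    - [-0.043, -0.0305, -0.004, 0, 0, 0, -1]
    - [-0.043, -0.0305, -0.004, 0, 0, 0, -1]
    - [-0.043, -0.0305, -0.004, 0, 0, 0, -1]
    - [-0.043, -0.0305, -0.004, 0, 0, 0, -1]
    - [-0.043, -0.0305, -0.004, 0, 0, 0, -1]
    - [-0.043, -0.0305, -0.004, 0, 0, 0, -1]
    - [-0.043, -0.0305, -0.004, 0, 0, 0, -1]
    - [-0.043, -0.0305, -0.004, 0, 0, 0, -1]
    - [-0.043, -0.0305, -0.004, 0, 0, 0, -1]
    - [-0.043, -0.0305, -0.004, 0, 0, 0, -1]
    - [-0.043, -0.0305, -0.004, 0, 0, 0, -1]
    - [0, 0, 0, 0, 0, -0.138, -1]
    - [0, 0, 0, 0, 0, -0.138, -1]
    - [0, 0, 0, 0, 0, -0.138, -1]
    - [0, 0, 0, 0, 0, 0, -1]
    - [0, 0, 0, 0, 0, 0, -1]
  force: 40

```text
time: 2.28
tool_pos: [0.5803, 0.1005, 0.4525]
ee_rot: [0.126, -3.139, -0.0]
wrist_force: [-0.4, 0.2, -0.4]
opening: 0.0003
```

```bash
cat >> h.py <<'E'
def snap(n,tag):
    s=monitor.sense();p,d=viewer.read_camera(n)
    cv2.imwrite(f"pics/{tag}.png",p[...,::-1]);np.savez(f"{tag}.npz",p=p,d=d,pos=s["tool_pos"],rot=s["ee_rot"]);return s
def st():
    s=monitor.sense();M=R.from_rotvec(s["ee_rot"]).as_matrix()
    print("t",round(s["time"],2),"pos",np.array(s["tool_pos"]),"F",np.array(s["wrist_force"]),"open",round(s["opening"],4));print("x,y,z axes",M[:,0],M[:,1],M[:,2],"j",np.array(s["joints"]));return s,M
def go(target,yaw=None):
    "shift in tool axes from measured pose"
    s,M=st();print("tool shift",M.T@(np.array(target)-s["tool_pos"]))
E
python3 - <<'E'
from h import *
st();snap("wrist","w1")
E
```

```text
t 2.27 pos [0.5803 0.1005 0.4525] F [-0.3554  0.2435 -0.3505] open 0.0003
x,y,z axes [-0.9968 -0.0803  0.0003] [-0.0803  0.9968  0.    ] [-0.0003  0.     -1.    ] j [-0.0209  0.0668  1.6696  0.      1.4055 -1.6721]
```

View pics/w1.png

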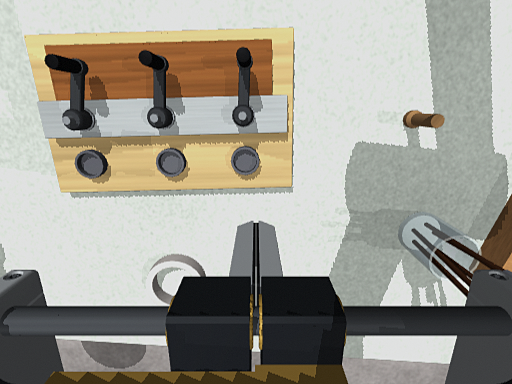

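The wrist view w1 shows the grip tops near (52,62), (148,58) and (243,52), the hubs at row ~117, and the cups at (91,164), (171,161) and (245,160). The marker is standing with its top at (437,120) and its foot at (410,119). I'll take a second view from a shift towards -y.

play_rows:
  plan:
    - [0, -0.055, 0, 0, 0, 0, -1]
    - [0, -0.055, 0, 0, 0, 0, -1]
    - [0, -0.05, 0, 0, 0, 0, -1]
    - [0, 0, 0, 0, 0, 0, -1]
    - [0, 0, 0, 0, 0, 0, -1]

```text
time: 2.95
tool_pos: [0.5935, -0.0587, 0.4526]
ee_rot: [0.128, -3.139, -0.001]
wrist_force: [-0.1, 0.7, 0.5]
opening: 0.0004
```

```bash
python3 - <<'E'
from h import *
st();snap("wrist","w2")
for n in("w1","w2"):
    p=np.load(n+".npz")["p"]
    o=cv2.resize(p[0:200, 0:300][...,::-1],None,fx=2.6,fy=2.6,interpolation=cv2.INTER_CUBIC) if n=="w1" else cv2.resize(p[0:200,90:390][...,::-1],None,fx=2.6,fy=2.6,interpolation=cv2.INTER_CUBIC)
    cv2.imwrite(f"pics/{n}z.png",o)
E
```

```text
t 2.95 pos [ 0.5935 -0.0587  0.4526] F [-0.0606  0.6707  0.5154] open 0.0004
x,y,z axes [-0.9967 -0.0814  0.0001] [-0.0814  0.9967  0.0004] [-0.0002  0.0004 -1.    ] j [-0.2886  0.0843  1.6509  0.0004  1.4067 -1.941 ]
```

View pics/w2.png

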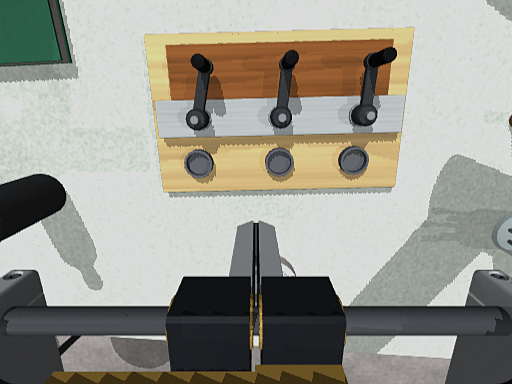

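View pics/w1z.png

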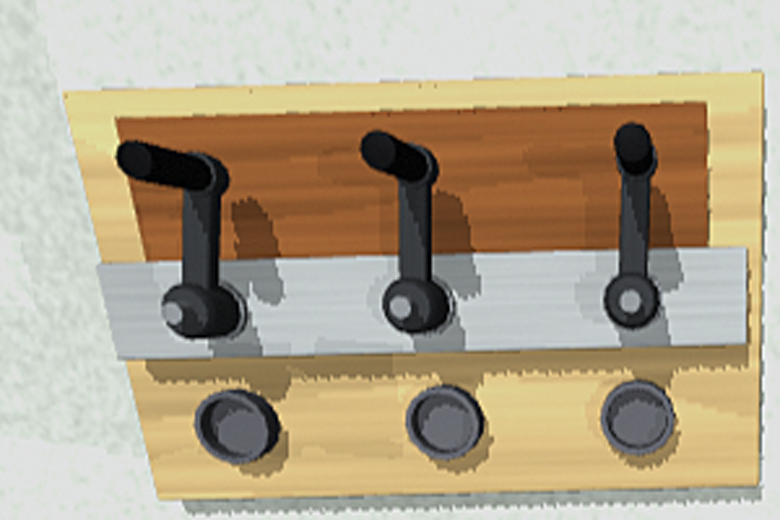

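View pics/w2z.png

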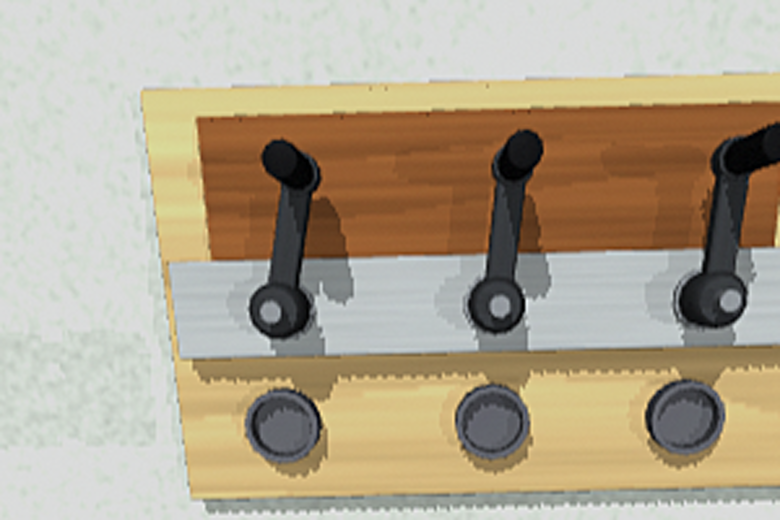

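The w1 and w2 close-ups show the grip tops, hub studs and cup rims clearly. I'll triangulate from them.

```bash
python3 - <<'E'
from h import *
W={n:np.load(n+".npz") for n in("w1","w2")}
C={n:campose("wrist",W[n]["pos"],W[n]["rot"]) for n in W}
f=lambda U,V,o=0:((U+.5)/2.6-.5+o,(V+.5)/2.6-.5)
F={"gripR":(f(133,160),f(281,159,90)),"gripM":(f(378,149),f(526,149,90)),"gripL":(f(633,141),(388.5,54.5)),
"studR":(f(173,312),f(270,311,90)),"studM":(f(400,306),f(501,306,90)),"studL":(f(630,300),f(731,299,90)),
"cupR":(f(237,426),f(284,425,90)),"cupM":(f(446,422),f(492,421,90)),"cupL":(f(638,417),f(685,416,90))}
X={}
for k,(a,b) in F.items():
    x,e=tri([ray(C["w1"],*a),ray(C["w2"],*b)]);X[k]=x
    print(k,x,"res mm",np.array(e)*1000,"d:",pt(C["w1"],*a,W["w1"]["d"][round(a[1]),round(a[0])]),pt(C["w2"],*b,W["w2"]["d"][round(b[1]),round(b[0])]))
for s in "RML":
    v=X["cup"+s]-X["stud"+s];g=X["grip"+s]-X["stud"+s];print(s,"stud-cup",np.hypot(*v[:2]),np.degrees(np.arctan2(v[1],v[0])),"stud-grip",np.hypot(*g[:2]),np.degrees(np.arctan2(-g[1],-g[0])))
print(np.linalg.norm((X["studL"]-X["studM"])[:2]),np.linalg.norm((X["studM"]-X["studR"])[:2]))
v=X["studL"]-X["studR"];print("board yaw deg",np.degrees(np.arctan2(-v[0],v[1])))
# cup rim by mask: marker depth in w1
for u,v in[(437,120),(430,120),(410,119)]:
    print("marker px",u,v,pt(C["w1"],u,v,W["w1"]["d"][v,u]))
t=campose("top")
for k in X: print(k,"top proj",proj(t,X[k]))
E
```

```text
gripR [ 0.4668 -0.1324  0.1005] res mm [0.0481 0.0481] d: [ 0.4667 -0.1331  0.0994] [ 0.4665 -0.1327  0.099 ]
gripM [ 0.4542 -0.0306  0.0993] res mm [0.0798 0.0798] d: [ 0.454  -0.0308  0.0986] [ 0.4543 -0.0305  0.0992]
gripL [0.442  0.0753 0.0951] res mm [0.3007 0.3007] d: [0.4425 0.0755 0.0996] [0.4435 0.0728 0.1012]
studR [ 0.5307 -0.1421  0.0709] res mm [0.069 0.069] d: [ 0.5305 -0.1405  0.0732] [ 0.5304 -0.1413  0.0743]
studM [ 0.5189 -0.0316  0.0744] res mm [0.1014 0.1014] d: [ 0.5189 -0.0323  0.0726] [ 0.519  -0.0315  0.0732]
studL [0.507  0.0774 0.0737] res mm [0.191 0.191] d: [0.5071 0.0775 0.0743] [0.5068 0.0773 0.0739]
cupR [ 0.5956 -0.1425  0.0256] res mm [0.1036 0.1036] d: [ 0.5971 -0.1459  0.0198] [ 0.5962 -0.1432  0.0222]
cupM [ 0.584  -0.0248  0.0236] res mm [0.1664 0.1664] d: [ 0.5846 -0.0253  0.0217] [ 0.5843 -0.0246  0.0213]
cupL [0.5721 0.0841 0.0243] res mm [0.2232 0.2232] d: [0.5731 0.084  0.0203] [0.5723 0.0851 0.0214]
R stud-cup 0.06493668492144045 -0.40684231560983986 stud-grip 0.06461850946147933 -8.632928174933998
M stud-cup 0.06549085236941897 5.959600618270972 stud-grip 0.0647150971869245 -0.9202205422921504
L stud-cup 0.06544781915078718 5.839013158478513 stud-grip 0.06497332820055164 1.8592933255604538
0.10967010570668262 0.11107582234181389
board yaw deg 6.160306508365219
marker px 437 120 [0.4933 0.3271 0.0624]
marker px 430 120 [0.494  0.3186 0.0616]
marker px 410 119 [0.4947 0.3177 0.0151]
gripR top proj [280.8971 225.6269]
gripM top proj [249.7644 229.2728]
gripL top proj [217.5421 232.7259]
studR top proj [283.2951 206.2283]
studM top proj [250.3049 209.5412]
studL top proj [217.7037 212.9173]
cupR top proj [282.5829 187.6863]
cupM top proj [248.66   190.8548]
cupL top proj [217.3093 194.1044]
```

The measurements agree with each other and with the text: grip tops at z≈0.10, stud to cup 65 mm, stud to grip 65 mm, nut pitch 110 mm. Next I turn the tool so its x axis points to world +y, then go down beside the right grip (−y side).

play_rows:
  plan:
    - [0, 0, 0, 0, 0, 0.1836, -1]
    - [0, 0, 0, 0, 0, 0.1836, -1]
    - [0, 0, 0, 0, 0, 0.1836, -1]
    - [0, 0, 0, 0, 0, 0.1836, -1]
    - [0, 0, 0, 0, 0, 0.1836, -1]
    - [0, 0, 0, 0, 0, 0.1836, -1]
    - [0, 0, 0, 0, 0, 0.1836, -1]
    - [0, 0, 0, 0, 0, 0.1836, -1]
    - [0, 0, 0, 0, 0, 0.1836, -1]
    - [-0.0377, -0.0422, 0, 0, 0, 0, -1]
    - [-0.0377, -0.0422, 0, 0, 0, 0, -1]
    - [-0.0377, -0.0422, 0, 0, 0, 0, -1]
    - [0, 0, 0.045, 0, 0, 0, -1]
    - [0, 0, 0.045, 0, 0, 0, -1]
    - [0, 0, 0.04, 0, 0, 0, -1]
    - [0, 0, 0, 0, 0, 0, -1]
    - [0, 0, 0, 0, 0, 0, -1]

```text
time: 5.12
tool_pos: [0.4677, -0.1718, 0.3244]
ee_rot: [2.218, 2.222, 0.001]
wrist_force: [1.1, 1.2, 0.5]
opening: 0.0003
```

```bash
python3 - <<'E'
from h import *
st();snap("wrist","w3")
E
```

```text
t 5.12 pos [ 0.4677 -0.1718  0.3244] F [1.1469 1.1988 0.5267] open 0.0003
x,y,z axes [-0.0018  1.     -0.0013] [1.     0.0018 0.0022] [ 0.0022 -0.0013 -1.    ] j [-0.58   -0.0233  2.0051  0.0001  1.1573 -0.5818]
```

View pics/w3.png

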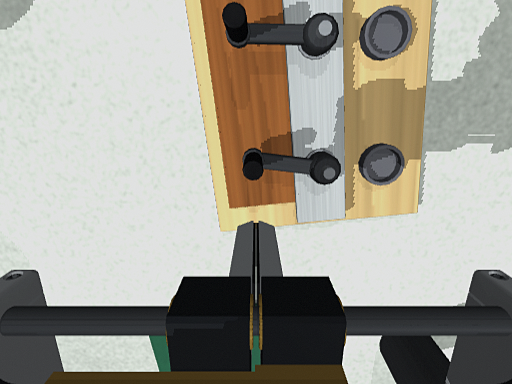

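w3 shows the fingers in line with the right grip (255 vs 253 px), which is still ahead of them. I'll go down to tip height ≈ 0.068 and move closer.

play_rows:
  plan:
    - [0, 0, 0.03, 0, 0, 0, -1]
    - [0, 0, 0.027, 0, 0, 0, -1]
    - [0, 0, 0, 0, 0, 0, -1]
    - [0.007, 0, 0, 0, 0, 0, -1]
    - [0.006, 0, 0, 0, 0, 0, -1]
    - [0, 0, 0, 0, 0, 0, -1]
    - [0, 0, 0, 0, 0, 0, -1]

```text
time: 6.05
tool_pos: [0.4671, -0.1591, 0.2661]
ee_rot: [2.22, 2.222, 0.0]
wrist_force: [0.1, -0.8, -0.4]
opening: 0.0005
```

play_rows:
  plan:
    - [0.003, 0, 0, 0, 0, 0, -1]
    - [0.002, 0, 0, 0, 0, 0, -1]

```text
time: 6.3
tool_pos: [0.4669, -0.1541, 0.2656]
ee_rot: [-2.221, -2.222, 0.0]
wrist_force: [0.4, 0.2, 0.2]
opening: 0.0003
```

play_rows:
  plan:
    - [0.002, 0, 0, 0, 0, 0, -1]

```text
time: 6.42
tool_pos: [0.4669, -0.1521, 0.2656]
ee_rot: [-2.221, -2.222, 0.0]
wrist_force: [-0.1, -0.9, -0.5]
opening: 0.0004
```

play_rows:
  plan:
    - [0.0015, 0, 0, 0, 0, 0, -1]

```text
time: 6.55
tool_pos: [0.4669, -0.1506, 0.2656]
ee_rot: [-2.221, -2.222, 0.0]
wrist_force: [-0.3, 0.4, -0.8]
opening: 0.0003
```

play_rows:
  plan:
    - [0.001, 0, 0, 0, 0, 0, -1]

```text
time: 6.68
tool_pos: [0.467, -0.15, 0.2657]
ee_rot: [2.219, 2.222, -0.002]
wrist_force: [-0.4, -5.0, -1.1]
opening: 0.0003
```

play_rows:
  plan:
    - [0.001, 0, 0, 0, 0, 0, -1]

```text
time: 6.8
tool_pos: [0.467, -0.1495, 0.2658]
ee_rot: [2.218, 2.221, -0.004]
wrist_force: [-1.8, -9.1, -2.8]
opening: 0.0007
```

The right nut holds at 9 N, so it is sound. Backing off and moving over to the middle one.

play_rows:
  plan:
    - [-0.01, 0, 0, 0, 0, 0, -1]
    - [-0.01, 0, 0, 0, 0, 0, -1]
    - [0, 0, -0.035, 0, 0, 0, -1]
    - [0, 0, -0.035, 0, 0, 0, -1]
    - [0.054, -0.0065, 0, 0, 0, 0, -1]
    - [0.051, -0.0065, 0, 0, 0, 0, -1]
    - [0, 0, 0, 0, 0, 0, -1]
    - [0, 0, 0.035, 0, 0, 0, -1]
    - [0, 0, 0.035, 0, 0, 0, -1]
    - [0, 0, 0, 0, 0, 0, -1]
    - [0.006, 0, 0, 0, 0, 0, -1]
    - [0.004, 0, 0, 0, 0, 0, -1]
    - [0, 0, 0, 0, 0, 0, -1]

```text
time: 8.43
tool_pos: [0.4543, -0.0536, 0.2668]
ee_rot: [2.219, 2.221, 0.001]
wrist_force: [0.6, 0.5, 0.7]
opening: 0.0004
```

play_rows:
  plan:
    - [0.002, 0, 0, 0, 0, 0, -1]
    - [0.0015, 0, 0, 0, 0, 0, -1]

```text
time: 8.68
tool_pos: [0.4539, -0.0501, 0.2659]
ee_rot: [2.22, 2.222, 0.0]
wrist_force: [-1.1, -1.0, 0.8]
opening: 0.0005
```

play_rows:
  plan:
    - [0.001, 0, 0, 0, 0, 0, -1]

```text
time: 8.8
tool_pos: [0.4539, -0.0491, 0.2657]
ee_rot: [2.221, 2.222, -0.0]
wrist_force: [0.3, 0.3, 0.3]
opening: 0.0008
```

play_rows:
  plan:
    - [0.001, 0, 0, 0, 0, 0, -1]

```text
time: 8.93
tool_pos: [0.4539, -0.0481, 0.2656]
ee_rot: [-2.221, -2.222, 0.0]
wrist_force: [-0.3, 0.3, -0.7]
opening: 0.0005
```

play_rows:
  plan:
    - [0.001, 0, 0, 0, 0, 0, -1]

```text
time: 9.05
tool_pos: [0.4539, -0.0474, 0.2657]
ee_rot: [2.219, 2.222, -0.002]
wrist_force: [-1.0, -5.1, -0.0]
opening: 0.0004
```

play_rows:
  plan:
    - [0.0008, 0, 0, 0, 0, 0, -1]

```text
time: 9.18
tool_pos: [0.4539, -0.0471, 0.2657]
ee_rot: [2.218, 2.222, -0.004]
wrist_force: [-0.7, -8.4, -1.2]
opening: 0.0005
```

The middle nut also holds at 8.4 N, so the left one is next.

play_rows:
  plan:
    - [-0.01, 0, 0, 0, 0, 0, -1]
    - [-0.01, 0, 0, 0, 0, 0, -1]
    - [0, 0, -0.035, 0, 0, 0, -1]
    - [0, 0, -0.035, 0, 0, 0, -1]
    - [0.055, -0.005, 0, 0, 0, 0, -1]
    - [0.055, -0.005, 0, 0, 0, 0, -1]
    - [0, 0, 0, 0, 0, 0, -1]
    - [0, 0, 0.035, 0, 0, 0, -1]
    - [0, 0, 0.035, 0, 0, 0, -1]
    - [0, 0, 0, 0, 0, 0, -1]
    - [0.006, 0, 0, 0, 0, 0, -1]
    - [0.004, 0, 0, 0, 0, 0, -1]
    - [0, 0, 0, 0, 0, 0, -1]

```text
time: 10.8
tool_pos: [0.4443, 0.0538, 0.2668]
ee_rot: [2.219, 2.222, 0.002]
wrist_force: [0.1, 0.3, 0.5]
opening: 0.0004
```

play_rows:
  plan:
    - [0.001, 0, 0, 0, 0, 0, -1]

```text
time: 10.92
tool_pos: [0.444, 0.0547, 0.2662]
ee_rot: [2.22, 2.222, 0.001]
wrist_force: [0.0, 0.5, 0.6]
opening: 0.0003
```

play_rows:
  plan:
    - [0.001, 0, 0, 0, 0, 0, -1]

```text
time: 11.05
tool_pos: [0.4439, 0.0556, 0.2659]
ee_rot: [2.22, 2.222, 0.0]
wrist_force: [-0.3, 0.4, 0.2]
opening: 0.0
```

play_rows:
  plan:
    - [0.001, 0, 0, 0, 0, 0, -1]

```text
time: 11.18
tool_pos: [0.4438, 0.0566, 0.2657]
ee_rot: [2.221, 2.222, -0.0]
wrist_force: [-0.1, -0.3, 0.4]
opening: 0.0005
```

play_rows:
  plan:
    - [0.001, 0, 0, 0, 0, 0, -1]

```text
time: 11.3
tool_pos: [0.4438, 0.0576, 0.2656]
ee_rot: [-2.221, -2.222, 0.0]
wrist_force: [-0.1, 1.0, 0.4]
opening: 0.0004
```

play_rows:
  plan:
    - [0.001, 0, 0, 0, 0, 0, -1]

```text
time: 11.42
tool_pos: [0.4438, 0.0585, 0.2656]
ee_rot: [2.22, 2.222, -0.001]
wrist_force: [-1.2, -3.3, 0.7]
opening: 0.0004
```

play_rows:
  plan:
    - [0.001, 0, 0, 0, 0, 0, -1]

```text
time: 11.55
tool_pos: [0.4438, 0.0594, 0.2656]
ee_rot: [2.22, 2.222, -0.002]
wrist_force: [-1.6, -3.0, 0.7]
opening: 0.0003
```

It gives at about 3 N, so the left nut is the loose one. I'll keep turning it.

play_rows:
  plan:
    - [0.002, 0, 0, 0, 0, 0, -1]
    - [0.002, 0, 0, 0, 0, 0, -1]
    - [0.002, 0, 0, 0, 0, 0, -1]
    - [0.002, 0.0003, 0, 0, 0, 0, -1]
    - [0.002, 0.0003, 0, 0, 0, 0, -1]
    - [0.002, 0.0003, 0, 0, 0, 0, -1]

```text
time: 12.3
tool_pos: [0.4446, 0.0718, 0.2655]
ee_rot: [-2.22, -2.222, 0.0]
wrist_force: [-2.4, -3.2, -0.7]
opening: 0.0004
```

play_rows:
  plan:
    - [0.0015, 0.0004, 0, 0, 0, 0, -1]
    - [0.0015, 0.0004, 0, 0, 0, 0, -1]
    - [0.0015, 0.0004, 0, 0, 0, 0, -1]

```text
time: 12.68
tool_pos: [0.446, 0.0762, 0.2656]
ee_rot: [2.221, 2.222, 0.0]
wrist_force: [-3.0, -3.5, -1.0]
opening: 0.0005
```

play_rows:
  plan:
    - [0.001, 0.0003, 0, 0, 0, 0, -1]
    - [0.001, 0.0003, 0, 0, 0, 0, -1]

```text
time: 12.92
tool_pos: [0.4466, 0.0781, 0.2657]
ee_rot: [2.221, 2.222, 0.0]
wrist_force: [-1.3, -2.5, -1.1]
opening: 0.0002
```

play_rows:
  plan:
    - [0.001, 0.0003, 0, 0, 0, 0, -1]

```text
time: 13.05
tool_pos: [0.4469, 0.0791, 0.2657]
ee_rot: [2.221, 2.222, 0.0]
wrist_force: [-2.5, -2.7, -0.5]
opening: 0.0007
```

play_rows:
  plan:
    - [0.001, 0.0003, 0, 0, 0, 0, -1]

```text
time: 13.18
tool_pos: [0.4472, 0.0801, 0.2657]
ee_rot: [2.221, 2.222, 0.0]
wrist_force: [-2.5, -3.3, 0.3]
opening: 0.0005
```

play_rows:
  plan:
    - [0.001, 0.0003, 0, 0, 0, 0, -1]

```text
time: 13.3
tool_pos: [0.4475, 0.0812, 0.2657]
ee_rot: [2.221, 2.222, 0.0]
wrist_force: [-2.6, -2.6, 0.4]
opening: 0.0004
```

play_rows:
  plan:
    - [0.001, 0.0004, 0, 0, 0, 0, -1]

```text
time: 13.42
tool_pos: [0.4479, 0.0822, 0.2657]
ee_rot: [-2.221, -2.222, -0.0]
wrist_force: [-2.0, -2.8, 0.6]
opening: 0.0002
```

play_rows:
  plan:
    - [0.001, 0.0004, 0, 0, 0, 0, -1]

```text
time: 13.55
tool_pos: [0.4483, 0.0832, 0.2657]
ee_rot: [2.221, 2.222, 0.0]
wrist_force: [-1.8, -2.0, 0.8]
opening: 0.0005
```

play_rows:
  plan:
    - [0.001, 0.0004, 0, 0, 0, 0, -1]

```text
time: 13.68
tool_pos: [0.4487, 0.0842, 0.2657]
ee_rot: [2.221, 2.222, 0.0]
wrist_force: [-2.0, -2.5, -0.1]
opening: 0.0008
```

play_rows:
  plan:
    - [0.001, 0.0004, 0, 0, 0, 0, -1]

```text
time: 13.8
tool_pos: [0.4491, 0.0852, 0.2657]
ee_rot: [2.221, 2.222, 0.0]
wrist_force: [-1.9, -2.9, 0.9]
opening: 0.0004
```

play_rows:
  plan:
    - [0.001, 0.0004, 0, 0, 0, 0, -1]

```text
time: 13.92
tool_pos: [0.4494, 0.0861, 0.2657]
ee_rot: [2.22, 2.222, -0.001]
wrist_force: [-2.2, -6.4, 1.4]
opening: 0.0003
```

play_rows:
  plan:
    - [0.001, 0.0004, 0, 0, 0, 0, -1]

```text
time: 14.05
tool_pos: [0.4497, 0.0866, 0.2657]
ee_rot: [2.219, 2.223, -0.005]
wrist_force: [-5.7, -9.8, 1.9]
opening: -0.0
```

The force climbed to about 10 N after about 28 mm (25°), which is the stop. I'll hold one row to confirm it, then ease off and lift.

play_rows:
  plan:
    - [0, 0, 0, 0, 0, 0, -1]

```text
time: 14.18
tool_pos: [0.4497, 0.0866, 0.2657]
ee_rot: [2.219, 2.223, -0.005]
wrist_force: [-4.7, -8.3, 2.4]
opening: 0.0003
```

play_rows:
  plan:
    - [-0.008, 0, 0, 0, 0, 0, -1]
    - [-0.012, 0, 0, 0, 0, 0, -1]
    - [0, 0, -0.05, 0, 0, 0, -1]
    - [0, 0, -0.05, 0, 0, 0, -1]
    - [0.05, 0, -0.02, 0, 0, 0, 0]
    - [0.05, 0, -0.02, 0, 0, 0, 0]
    - [0, 0, 0, 0, 0, -0.18, 0]
    - [0, 0, 0, 0, 0, -0.18, 0]
    - [0, 0, 0, 0, 0, -0.18, 0]
    - [0, 0, 0, 0, 0, -0.18, 0]
    - [0, 0, 0, 0, 0, -0.18, 0]
    - [0, 0, 0, 0, 0, -0.18, 0]
    - [0, 0, 0, 0, 0, -0.18, 0]
    - [0, 0, 0, 0, 0, -0.18, 0]
    - [0, 0, 0, 0, 0, -0.13, 0]
    - [0, 0, 0, 0, 0, 0, 0]
    - [0, 0, 0, 0, 0, 0, 0]

```text
time: 16.3
tool_pos: [0.4499, 0.1669, 0.4057]
ee_rot: [0.004, 3.141, 0.001]
wrist_force: [-0.1, 0.7, -0.2]
opening: 0.0468
```

```bash
python3 - <<'E'
from h import *
st();snap("wrist","w4")
E
```

```text
t 16.3 pos [0.4499 0.1669 0.4057] F [-0.0985  0.6876 -0.2183] open 0.0468
x,y,z axes [-1.      0.0024 -0.0004] [0.0024 1.     0.0003] [ 0.0004  0.0003 -1.    ] j [ 0.1183 -0.1672  1.9805  0.0003  1.3278 -1.4502]
```

View pics/w4.png

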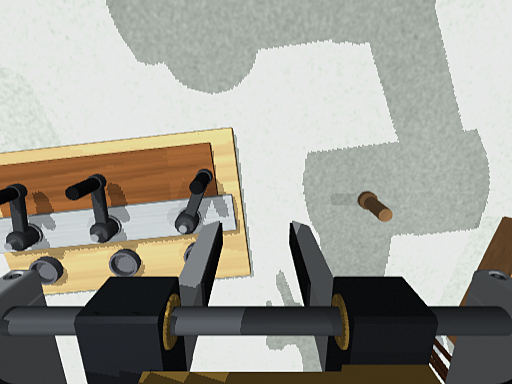

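w4 shows the left crank turned and the marker standing with its top at ≈(384,213) and its foot at (367,200). I'll zoom in to triangulate the marker.

```bash
python3 - <<'E'
from h import *
a=np.load("w1.npz")["p"];b=np.load("w4.npz")["p"]
z=lambda p,u,v:cv2.resize(p[v:v+60,u:u+60][...,::-1],None,fx=6.5,fy=6.5,interpolation=cv2.INTER_CUBIC)
cv2.imwrite("pics/mz.png",np.hstack([z(a,395,90),z(b,345,175)]))
E
```

```text
(no output)
```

View pics/mz.png

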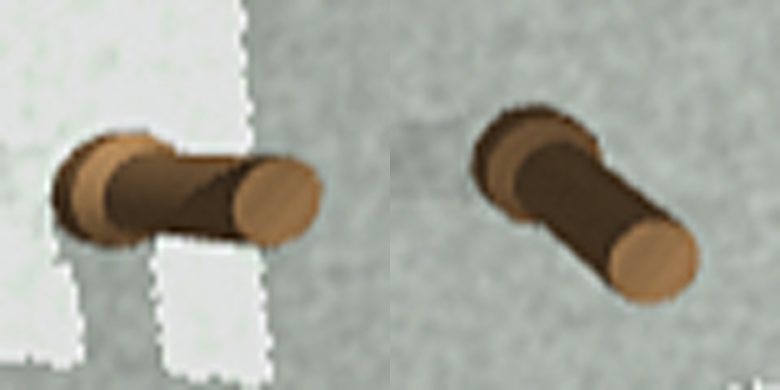

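```bash
python3 - <<'E'
from h import *
A=np.load("w1.npz");B=np.load("w4.npz")
a=campose("wrist",A["pos"],A["rot"]);b=campose("wrist",B["pos"],B["rot"])
x,e=tri([ray(a,437.2,120.35),ray(b,385.2,214.9)]);print("top",x,np.array(e)*1e3)
print("planes .064:",onplane(a,437.2,120.35,.064),onplane(b,385.2,214.9,.064))
# foot disc silhouettes centre at approx z .008
print("foot",onplane(a,395+(112.5/6.5)-.5,90+188/6.5-.5,.008),onplane(b,345+146.5/6.5-.5,175+163.5/6.5-.5,.008))
m=x
s,M=st();print("shift to above marker",M.T@(np.array([m[0],m[1],.30])-s["tool_pos"]))
E
```

```text
top [0.4937 0.3269 0.0635] [0.0948 0.0948]
planes .064: [0.4937 0.3265 0.064 ] [0.4936 0.3267 0.064 ]
foot [0.4937 0.324  0.008 ] [0.4925 0.3257 0.008 ]
t 16.35 pos [0.4499 0.1669 0.4057] F [0.3214 0.6298 0.1845] open 0.047
x,y,z axes [-1.      0.0019 -0.0003] [0.0019 1.     0.0002] [ 0.0003  0.0002 -1.    ] j [ 0.1184 -0.1672  1.9805  0.0002  1.3279 -1.4506]
shift to above marker [-0.0435  0.16    0.1058]
```

The marker is at (0.4935, 0.3265) with its top at 63.5 mm, and it is upright. Moving above it.

play_rows:
  plan:
    - [-0.0108, 0.04, 0.0175, 0, 0, 0, 0.2]
    - [-0.0108, 0.04, 0.0175, 0, 0, 0, 0.2]
    - [-0.011, 0.04, 0.0175, 0, 0, 0, 0.2]
    - [-0.011, 0.0394, 0.0175, 0, 0, 0, 0.2]
    - [0, 0, 0, 0, 0, 0, 0.2]
    - [0, 0, 0, 0, 0, 0, 0.2]

```text
time: 17.1
tool_pos: [0.4934, 0.3262, 0.3358]
ee_rot: [0.001, 3.142, -0.0]
wrist_force: [-0.3, 0.5, 1.4]
opening: 0.0571
```

```bash
python3 - <<'E'
from h import *
s,M=st();snap("wrist","w5")
B=campose("wrist",s["tool_pos"],s["ee_rot"]);print(proj(B,[.4936,.3265,.064]),proj(B,np.array(s["tool_pos"])+M[:,2]*.199))
print("shift",M.T@(np.array([.4936,.3265,.226])-s["tool_pos"]))
E
```

```text
t 17.1 pos [0.4934 0.3262 0.3358] F [-0.2786  0.4855  1.4024] open 0.0571
x,y,z axes [-1.      0.0006 -0.0001] [ 0.0006  1.     -0.0002] [ 0.0001 -0.0002 -1.    ] j [ 0.3926  0.1811  1.7644 -0.0003  1.1961 -1.1775]
[256.2601 199.8796] [256.0202 232.9469]
shift [-0.0002  0.0003  0.1098]
```

View pics/w5.png

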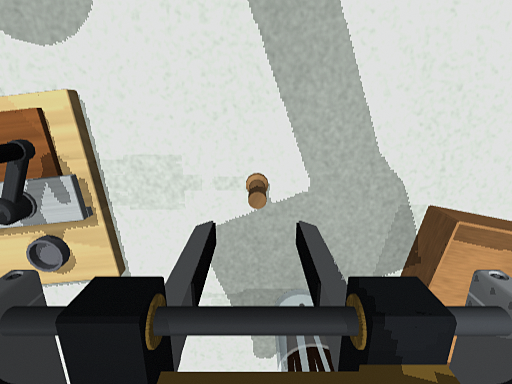

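w5 shows the marker top at (257,200), where it was predicted. I'll check the jar's clearance before going down.

```bash
python3 - <<'E'
from h import *
for n in("w1","w5","scene0","top0"):
    W=np.load(n+".npz");c=campose("wrist",W["pos"],W["rot"]) if n[0]=="w" else campose(n[:-1])
    d=W["d"];v,u=np.mgrid[:384,:512];i,Rm,p=c
    P=p+(np.stack([(u-i["cx"])/i["fx"],-(v-i["cy"])/i["fy"],-np.ones_like(d)],-1)*d[...,None])@Rm.T
    m=(d>0)&(P[...,2]>.06)&(P[...,2]<.21)&(P[...,0]>.53)&(P[...,0]<.8)&(P[...,1]>.2)&(P[...,1]<.5)
    if n[0]=="w": m[225:]=False if n!="w5" else m[225:]
    Q=P[m];print(n,len(Q),Q.min(0) if len(Q) else "",Q.max(0) if len(Q) else "")
    if len(Q): print(np.percentile(Q,[2,50,98],axis=0))
    if len(Q):
        for r in range(0,225): pass
E
```

```text
w1 0  
w5 1536 [0.6378 0.3487 0.06  ] [0.7076 0.4098 0.1127]
[[0.6388 0.3496 0.0611]
 [0.6534 0.374  0.0827]
 [0.6983 0.4069 0.1071]]
scene0 1287 [0.6394 0.3473 0.0602] [0.713  0.418  0.1932]
[[0.644  0.3496 0.062 ]
 [0.6833 0.3783 0.1061]
 [0.7106 0.4145 0.1918]]
top0 367 [0.6382 0.3445 0.06  ] [0.7088 0.4164 0.1966]
[[0.6409 0.3466 0.0629]
 [0.673  0.3744 0.102 ]
 [0.7052 0.4134 0.1942]]
```

The jar starts at x ≥ 0.638, so it's clear. Going down to grasp the stem.

play_rows:
  plan:
    - [0, 0, 0.035, 0, 0, 0, 0.2]
    - [0, 0.0003, 0.035, 0, 0, 0, 0.2]
    - [0, 0, 0.025, 0, 0, 0, 0.2]
    - [0, 0, 0.015, 0, 0, 0, 0.2]
    - [0, 0, 0, 0, 0, 0, 0.2]
    - [0, 0, 0, 0, 0, 0, -1]
    - [0, 0, 0, 0, 0, 0, -1]
    - [0, 0, 0, 0, 0, 0, -1]
    - [0, 0, 0, 0, 0, 0, -1]
    - [0, 0, 0, 0, 0, 0, -1]
    - [0, 0, 0, 0, 0, 0, -1]
  force: 12

```text
time: 18.52
tool_pos: [0.4935, 0.3268, 0.2258]
ee_rot: [0.0, 3.141, 0.0]
wrist_force: [1.1, 0.4, 1.9]
opening: 0.0171
```

play_rows:
  plan:
    - [0, 0, -0.02, 0, 0, 0, -1]
    - [0, 0, -0.05, 0, 0, 0, -1]
    - [0, 0, -0.05, 0, 0, 0, -1]
    - [-0.0158, -0.04, 0, 0, 0, 0, -1]
    - [-0.0158, -0.05, 0, 0, 0, 0, -1]
    - [-0.0158, -0.05, 0, 0, 0, 0, -1]
    - [-0.0158, -0.05, 0, 0, 0, 0, -1]
    - [-0.0158, -0.03, 0, 0, 0, 0, -1]
    - [0, -0.0223, 0, 0, 0, 0, -1]
    - [0, 0, 0, 0, 0, 0, -1]
    - [0, 0, 0, 0, 0, 0, -1]

```text
time: 19.9
tool_pos: [0.5722, 0.0851, 0.3463]
ee_rot: [-0.0, 3.141, 0.0]
wrist_force: [0.1, -0.3, -0.8]
opening: 0.0169
```

```bash
python3 - <<'E'
from h import *
s,M=st();snap("wrist","w6");snap("scene","s6")
c=campose("wrist",s["tool_pos"],s["ee_rot"])
print("cup pred",proj(c,[.5725,.0845,.022]),"peg bottom pred",proj(c,[s["tool_pos"][0],s["tool_pos"][1],s["tool_pos"][2]-.226]))
p=np.load("w6.npz")["p"];cv2.imwrite("pics/w6z.png",cv2.resize(p[120:300,160:360][...,::-1],None,fx=3.3,fy=3.3,interpolation=cv2.INTER_CUBIC))
q=np.load("s6.npz")["p"];cv2.imwrite("pics/s6z.png",cv2.resize(q[120:240,190:350][...,::-1],None,fx=4.5,fy=4.5,interpolation=cv2.INTER_CUBIC))
E
```

```text
t 19.9 pos [0.5722 0.0851 0.3463] F [ 0.1082 -0.2502 -0.7886] open 0.0169
x,y,z axes [-1.     -0.0002 -0.0006] [-0.0002  1.      0.0003] [ 0.0006  0.0003 -1.    ] j [-0.0483  0.1392  1.7912  0.0004  1.2106 -1.6194]
cup pred [255.1765 185.0206] peg bottom pred [255.8661 218.033 ]
```

View pics/w6z.png

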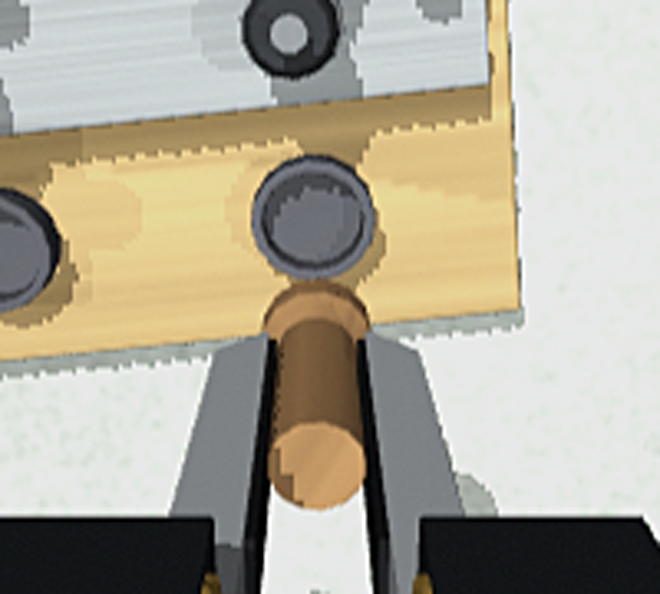

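View pics/s6z.png

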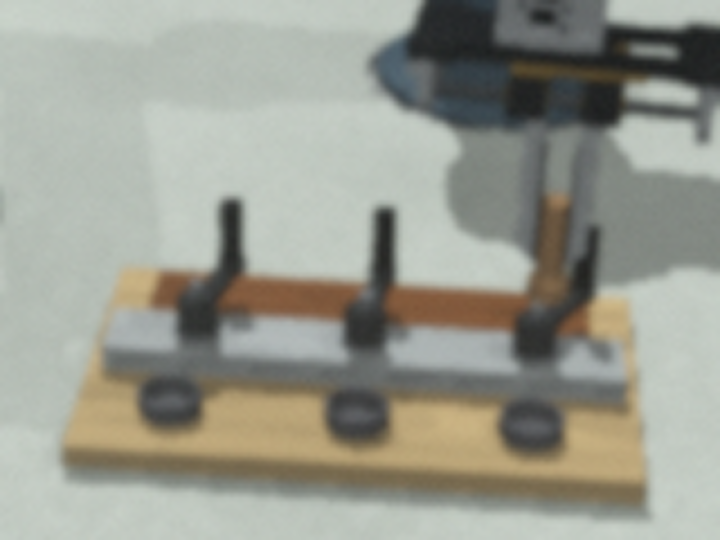

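```bash
python3 - <<'E'
from h import *
W=np.load("w6.npz");c=campose("wrist",W["pos"],W["rot"])
for U,V in[(314,217),(314,215)]: print("rim",onplane(c,160+(U+.5)/3.3-.5,120+(V+.5)/3.3-.5,.032))
A=np.load("w2.npz");a=campose("wrist",A["pos"],A["rot"]);f=lambda U,V,o=0:((U+.5)/2.6-.5+o,(V+.5)/2.6-.5)
print(tri([ray(c,254.8,185.4),ray(a,*f(685,416,90))]))
# outer contour of cup: dark bluish-grey mask
hsv=cv2.cvtColor(W["p"],cv2.COLOR_RGB2HSV);p=W["p"].astype(int)
m=((p.max(-1)<130)&(p.max(-1)-p.min(-1)<35)&(p[...,2]>p[...,0]+3)).astype(np.uint8)
m[:165]=0;m[207:]=0;m[:,:230]=0;m[:,280:]=0
m=cv2.morphologyEx(m,cv2.MORPH_CLOSE,np.ones((3,3)))
cs=max(cv2.findContours(m,0,cv2.CHAIN_APPROX_NONE)[0],key=cv2.contourArea);print(cv2.fitEllipse(cs),cv2.boundingRect(cs))
# peg axis at grip: edges of top disc
for U,V,z in[(317,465,.1843),(317,330,.1303)]: print("peg",onplane(c,160+(U+.5)/3.3-.5,120+(V+.5)/3.3-.5,z))
E
```

```text
rim [0.5701 0.0841 0.032 ]
rim [0.5695 0.0841 0.032 ]
(array([0.572 , 0.084 , 0.0247]), [np.float64(0.00019003545525728946), np.float64(0.0001900354552573354)])
((254.42784118652344, 185.34593200683594), (35.911678314208984, 36.238128662109375), 8.104429244995117) (236, 167, 37, 37)
peg [0.572  0.0849 0.1843]
peg [0.5694 0.085  0.1303]
```

The cup is at about (0.5715, 0.0842) by the nut geometry and two views, and the peg hangs straight at (0.572, 0.085). The scene view shows no disturbance. Lowering the peg.

play_rows:
  plan:
    - [0.0005, -0.0008, 0.04, 0, 0, 0, -1]
    - [0, 0, 0.03, 0, 0, 0, -1]
    - [0, 0, 0.012, 0, 0, 0, -1]
    - [0, 0, 0.008, 0, 0, 0, -1]
    - [0, 0, 0, 0, 0, 0, -1]
    - [0, 0, 0, 0, 0, 0, -1]

```text
time: 20.75
tool_pos: [0.5723, 0.0837, 0.2568]
ee_rot: [0.0, 3.14, -0.0]
wrist_force: [-0.8, -0.1, -0.7]
opening: 0.017
```

```bash
python3 - <<'E'
from h import *
s,M=st();snap("wrist","w7");snap("scene","s7")
p=np.load("w7.npz")["p"];a=cv2.resize(p[110:300,170:340][...,::-1],(390,436),interpolation=cv2.INTER_CUBIC)
q=np.load("s7.npz")["p"];b=cv2.resize(q[170:240,270:335][...,::-1],(405,436),interpolation=cv2.INTER_CUBIC)
cv2.imwrite("pics/c7.png",np.hstack([a,b]))
E
```

```text
t 20.75 pos [0.5723 0.0837 0.2568] F [-0.7903 -0.0929 -0.6772] open 0.017
x,y,z axes [-1.      0.0001 -0.002 ] [ 0.0001  1.     -0.0001] [ 0.002  -0.0001 -1.    ] j [-0.0507  0.2593  1.8349  0.      1.0454 -1.6214]
```

View pics/c7.png

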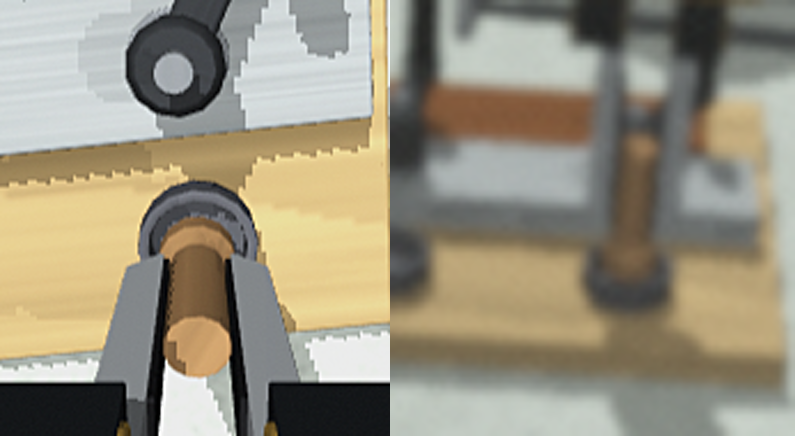

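c7 shows the peg foot centred over the cup in both views. Lowering the last 9 mm in small steps.

play_rows:
  plan:
    - [0.0005, 0.0003, 0.003, 0, 0, 0, -1]
    - [0, 0, 0.003, 0, 0, 0, -1]
    - [0, 0, 0, 0, 0, 0, -1]

```text
time: 21.22
tool_pos: [0.5712, 0.084, 0.2492]
ee_rot: [-0.0, -3.141, -0.0]
wrist_force: [0.1, 0.8, -0.5]
opening: 0.0171
```

play_rows:
  plan:
    - [0, 0, 0.0015, 0, 0, 0, -1]
    - [0, 0, 0, 0, 0, 0, -1]

```text
time: 21.48
tool_pos: [0.5713, 0.084, 0.248]
ee_rot: [-0.0, -3.141, -0.0]
wrist_force: [0.3, -0.8, 0.1]
opening: 0.0169
```

play_rows:
  plan:
    - [0, 0, 0.001, 0, 0, 0, -1]
    - [0, 0, 0, 0, 0, 0, -1]

```text
time: 21.72
tool_pos: [0.5716, 0.084, 0.2478]
ee_rot: [0.0, 3.141, -0.0]
wrist_force: [-2.0, -0.3, 4.3]
opening: 0.0172
```

It touches down at z 0.2478, exactly the floor height expected (0.2258 + 0.022). Releasing and retreating.

play_rows:
  plan:
    - [0, 0, 0, 0, 0, 0, -0.55]
    - [0, 0, 0, 0, 0, 0, -0.45]
    - [0, 0, 0, 0, 0, 0, -0.3]
    - [0, 0, 0, 0, 0, 0, -0.1]
    - [0, 0, 0, 0, 0, 0, -0.1]
    - [0, 0, 0, 0, 0, 0, -0.1]
    - [0, 0, -0.015, 0, 0, 0, -0.1]
    - [0, 0, -0.03, 0, 0, 0, -0.1]
    - [0, 0, -0.05, 0, 0, 0, -0.1]
    - [0, 0, -0.055, 0, 0, 0, -0.1]
    - [0, 0, -0.05, 0, 0, 0, -0.1]
    - [-0.04, 0, 0, 0, 0, 0, -0.1]
    - [0, 0, 0, 0, 0, 0, -0.1]
    - [0, 0, 0, 0, 0, 0, -0.1]

```text
time: 23.48
tool_pos: [0.6108, 0.084, 0.4469]
ee_rot: [-0.0, -3.14, -0.0]
wrist_force: [-0.7, -0.7, 0.4]
opening: 0.0428
```

```bash
python3 - <<'E'
from h import *
s,M=st();snap("wrist","w8");snap("scene","s8");snap("top","t8")
p=np.load("w8.npz")["p"];a=cv2.resize(p[0:230,60:420][...,::-1],(780,498),interpolation=cv2.INTER_CUBIC)
cv2.imwrite("pics/w8z.png",a)
q=np.load("s8.npz")["p"];b=cv2.resize(q[120:240,190:350][...,::-1],None,fx=4.5,fy=4.5,interpolation=cv2.INTER_CUBIC)
cv2.imwrite("pics/s8z.png",b)
E
```

```text
t 23.48 pos [0.6108 0.084  0.4469] F [-0.7469 -0.7445  0.3647] open 0.0428
x,y,z axes [-1.      0.0001  0.0013] [0.0001 1.     0.    ] [-0.0013  0.     -1.    ] j [-0.047   0.1361  1.605  -0.      1.4017 -1.6176]
```

View pics/w8z.png

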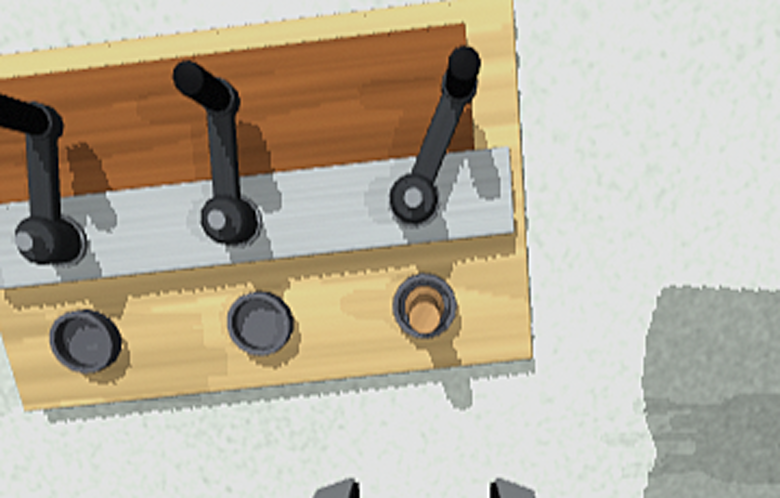

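View pics/s8z.png

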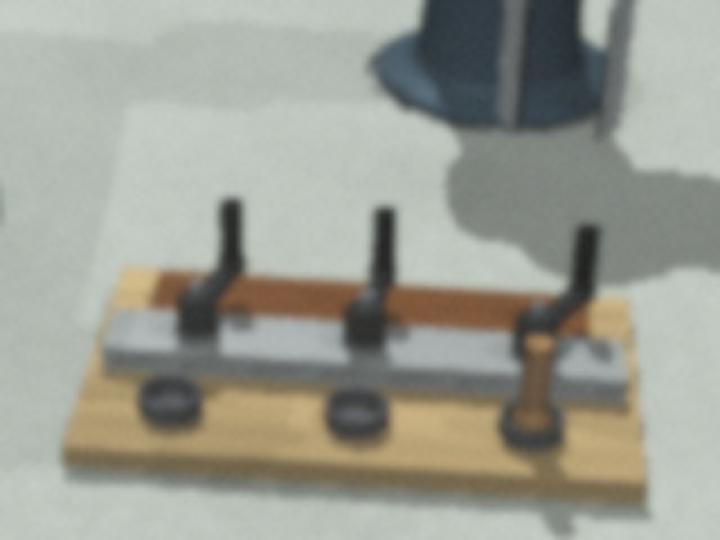

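View pics/t8.png

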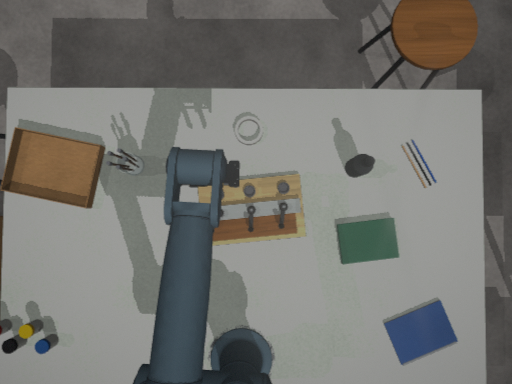

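The peg stands in the left cup, and the other objects look unmoved. Before handing in I'll check the grip and peg positions numerically.

```bash
python3 - <<'E'
from h import *
W=np.load("w8.npz");c=campose("wrist",W["pos"],W["rot"]);k=780/360
g=lambda U,V:((U+.5)/k-.5+60,(V+.5)/k-.5)
for n,U,V,z,ref in[("gripM",187,76,.1,(.4542,-.0306)),("gripL",463,63,.1,(.4432,.0742)),("studL",413,197,.074,(.507,.0774)),("peg top",425,318,.086,(.5715,.0842))]:
    X=onplane(c,*g(U,V),z);print(n,X,"ref",ref)
    if n=="gripL": print("L angle deg",np.degrees(np.arctan2(.0774-X[1],.507-X[0])),"start 2.4ish; radius",np.hypot(.0774-X[1],.507-X[0]))
A=np.load("scene0.npz")["p"].astype(int);B=np.load("s8.npz")["p"].astype(int)
print("scene: grip R/M patch diff",np.abs(A[160:195,235:283]-B[160:195,235:283]).mean(),"bottle",np.abs(A[150:230,110:150]-B[150:230,110:150]).mean(),"tape",np.abs(A[245:290,230:280]-B[245:290,230:280]).mean(),"jar",np.abs(A[190:270,405:455]-B[190:270,405:455]).mean(),"book",np.abs(A[155:190,130:190]-B[155:190,130:190]).mean())
E
```

```text
gripM [ 0.454  -0.0308  0.1   ] ref (0.4542, -0.0306)
gripL [0.4483 0.1022 0.1   ] ref (0.4432, 0.0742)
L angle deg -22.903606711374437 start 2.4ish; radius 0.0637347051610061
studL [0.5075 0.0775 0.074 ] ref (0.507, 0.0774)
peg top [0.5721 0.0841 0.086 ] ref (0.5715, 0.0842)
scene: grip R/M patch diff 2.68968253968254 bottle 2.2201041666666668 tape 3.0294814814814814 jar 19.420916666666667 book 2.9653968253968253
```

```bash
python3 - <<'E'
from h import *
a=np.load("scene0.npz");b=np.load("s8.npz")
d=np.abs(a["d"]-b["d"])[190:270,405:455];print("jar depth diff median/95%",np.median(d),np.percentile(d,90))
cv2.imwrite("pics/jar.png",np.hstack([cv2.resize(x["p"][180:280,390:490][...,::-1],None,fx=3.9,fy=3.9) for x in(a,b)]))
E
```

```text
jar depth diff median/95% 0.0019623637 0.005126893
```

View pics/jar.png

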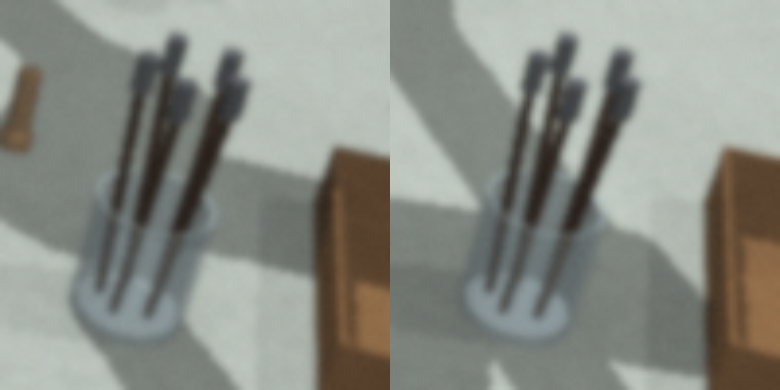

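The jar hasn't moved; the difference was the arm's shadow. Handing in.

```bash
python3 -c "
from h import *
st();print(ctrl.sign_off())"
```

```text
t 23.62 pos [0.6107 0.0841 0.4469] F [-0.306   0.5854  0.2548] open 0.0422
x,y,z axes [-1.      0.0001  0.0009] [0.0001 1.     0.0001] [-0.0009  0.0001 -1.    ] j [-0.0469  0.1357  1.6055  0.      1.4013 -1.6176]
the job is handed in; nothing more can be done
None
```

The loose crank nut was the left one (+y end of the row). It is now snug, and the marker peg stands upright in its cup. I handed the job in at 23.6 s.

- **Finding it:** I pushed all three grips sideways with closed fingers. The right nut held at about 9.1 N and the middle one at about 8.4 N. The left one gave way at about 3 N.
- **Tightening:** I turned the left crank on about 25° (28 mm at the grip) until it hit a firm stop. The push peaked at about 11 N there, a little over your 8 N easing-off point but well under 20 N. I then eased off.
- **Marker:** The peg touched down at exactly the height expected for the cup floor. I released it and moved the gripper clear.

**Last checks:**
- The left crank was still at its stopped position.
- The peg top was within about 1 mm of the cup centre, and the peg looked upright.
- The middle grip had not moved, measured to within 0.3 mm. The right grip was only compared in before-and-after pictures, where it had not visibly moved.
- The book, bottle and tape were unchanged in the pictures. The image comparison flagged the jar, but that was the arm's shadow; its depth readings had not changed.

No check failed.

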